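Check the mushroom stop button: press, then twist to reset

ROBOT

A 6-joint arm with a two-finger parallel gripper is mounted at the origin on a cart in front of the work surface, level with it; the furniture and walls round the work are solid. World frame = base frame: x ahead of the robot, y to its left, z up, the work surface at z = 0. Lengths are in mm, angles in rad, forces in N, time in s.
With the tool pointing down it reaches from about 375 to 975 mm from the base axis. Payload 3.8 kg.
Tool frame: the origin (TCP) lies at the very end of the fingers, on their centre line; the grasp point (between the pads) lies 19 mm behind it (env.tcp_to_grasp is the distance from the TCP to the grasp point, in mm); z points along the fingers, y is the line along which they close (so a half turn about z gives the same grasp; the last joint's range is limited). The gripper opens to 85 mm and grips with 20 to 120 N. Pads are 22 mm wide; open, the fingers measure 114 mm over their backs; the gripper's body (76 mm by 85 mm) begins 54 mm behind the grasp point. The pads swing forward as they close: fully open they stand 13 mm farther back than shut.
Start: joints at [-1.165, 0.264, 1.604, -0, 1.274, -0.037], TCP at [289.212, -609.897, 231.28] pointing down, gripper open.
Joint ranges: [-2.63, 2.63], [-0.94, 2.18], [0.31, 2.57], [-1.31, 4.45], [0, 2.66], [-2.55, 2.55]. Speed limits (rad/s): [2.57, 2.57, 3.14, 3.14, 3.14, 3.14].

INTERFACE

Orientations are given as a rotation vector (axis times angle).
In Python, from bench import sensors, cams, env gives the robot as it stands.
- The arm moves only by the shell command python3 -m inch 'ROWS' [OPENING] [FORCE]. ROWS is JSON, a list of rows, each a list of 4 numbers: the shift along the tool's x, y, z in m, then the turn about the tool's z in degrees. A call has 1 to 10 rows; each row shifts and turns the commanded pose from where the row before left it, along the tool's axes as they then stand; what a row does not reach is not made up. A row lasts 1/10 s, in which the tool goes at most 50 mm and 8.59 degrees, less where a joint would pass 70% of its speed; a pose out of reach is approached as far as the arm can. A call is refused whole if a number of a shift passes 0.05 or a number of a turn 8.59, either way. A call with a gripper value outside its range is refused whole. OPENING is the closure, from 0 (fully open) to 1 (shut), set as the call begins (- or left out, the last holds). The fingers move at their own pace and stop on an object; FORCE is the grip in N (left out, the last holds). Time passes only in rows, so rows that do not move let the fingers close. It gives the time, the measured TCP pose, the force, the opening and the grip force at its end, in the units of the state.
- sensors.get_state(): the state, without advancing time (a new reading comes with each control period).
- cams.capture(name): name is "scene" or "top" or "wrist"; returns a dict with "frame" (400x640x3 uint8, red, green, blue), "vfov" (degrees; the focal length in pixels is half the picture's height over the tangent of half this angle, whatever the lens; pixels are square), "cx", "cy" (the principal point, pixels), "T" (4x4, takes a point from camera to world coordinates); the wrist camera has in their place "mount" (4x4, takes a point from camera to tool coordinates, whose origin is the TCP and whose axes are the flange's). Camera axes: x right, y down, z forward; pixel columns grow to the right and rows downward; lengths in mm; the calibration is good to about 2 mm. The wrist camera is an equidistant fisheye: a pixel r from the principal point sees the ray r / f radians off the axis. A picture is of the moment at which its call begins: read the wrist's pose just before it. There is no depth.
- env.sign_off(): hands the job in; it is judged then, once.
The state is a dict: "time_s": time; "qpos": joint angles; "joint_vel": joint speeds; "joint_efforts": joint torques, N m; "ee_pos": TCP position; "eef_rot": TCP orientation; "contact_force": force on the tool from outside, world axes, zero at the start; "torque": the same for the moment, N m; "finger_gap": finger opening in mm; "grip_force": force on a finger pad.
Only numpy, scipy, OpenCV 4.12 (cv2) and the standard library are available. Lean on these libraries where they do the work, as an engineer would, in place of code of your own. Each camera call takes 0.05 s, during which the arm holds its last target. There are 200 camera calls.

TASK

Do the opening check of the kitchen's emergency stop: press the big mushroom button all the way down so that it latches, then twist its head clockwise (as its arrows show) to its stop to unlatch it and let go, so that the button is fully up again and the head has sprung back. Do not press the small flat start button on the other box, and leave the ramekin, deli cup and salt shaker where they stand.

Things in the scene. Friction and masses are not known exactly. Their poses are not given: they have to be found in the camera images.
- stop_box: grey control box, 76 x 76 mm, 56 mm high, fixed to the worktop, with the mushroom stop button on top; origin at the centre of its underside, sides along its x and y, z up. A black collar 50 mm across and 4 mm high sits on top (its top is 60 mm above the origin).
- stop_top (a point): centre of the black mushroom head's top face, on its vertical axis, 104 mm above the worktop when up, 94 mm when latched. The head is 44 mm across and 22 mm high, with two white clockwise arrows on top; 7 to 18 mm below the top its rim is a straight cylinder to grip from above. Below it is a 24 mm stem, with 12 mm free height between head and collar when latched.
- stop_press (a joint): how far the mushroom is pressed (m): 0 fully up, 0.010 fully down. It takes 3 to 4 N to push; past half its travel it snaps down and latches (a firm push of 10 to 15 N is harmless). It rises by itself only when the head is turned and nothing holds it.
- stop_turn (a joint): how far the mushroom's head is turned clockwise from above (rad): 0 at rest, 1.1 at its stop. A spring (up to 0.15 N m) turns it back when let go; turned more than about 0.65 rad the latch opens. Turn to about 0.9 to 1.1 before letting go.
- start_box: grey control box, 76 x 76 mm, 36 mm high, fixed to the worktop, with the small flat start button; origin at the centre of its underside, z up. Not to be used.
- start_top (a point): centre of the top of the flat black start button, 28 mm across, 50 mm above the worktop, standing 10 mm over its collar.
- start_press (a joint): how far the start button is pressed (m): 0 up, 0.006 fully down. It must not be pressed.
- ramekin: small white glazed cup, 67 mm across, 42 mm high, loose bystander; origin at the centre of its underside.
- deli_cup: lidded plastic cup, 72 mm across, 70 mm high, loose bystander; origin at the centre of its underside.
- salt_shaker: salt shaker with grey cap, 44 mm across, 90 mm high, loose bystander; origin at the centre of its underside.
There are look-alikes about, which are no part of the job. What is shaped like the stop_box but blue is not meant.

How it is judged:
By the outcome, as a careful person would: the job done as asked, in the order asked, and still so for the second after the job is handed in, with the robot touching nothing.
It also fails if it takes over 42 s, if anything falls off the work surface, if the arm or the gripper's body presses on something with over 40 N, if the wrist force passes 120 N, or if a joint passes its speed limit or range.

## Working session

There is one attempt and no reset: what is moved stays moved. The work goes in short steps, Python scripts to look and compute and a shell command to move; the robot and the scene stay as the last step left them, time stands still between calls to the robot, and variables do not carry over. Pictures are saved under pics/ and viewed, at most 10 in all, crops included, and the job is handed in when it is done.

```bash
mkdir -p pics; cat > h.py <<'E'
import numpy as np, cv2
from bench import sensors, cams, env
from scipy.spatial.transform import Rotation as R
def cap(n):
    s=sensors.get_state(); c=cams.capture(n)
    if n=="wrist":
        T=np.eye(4); T[:3,:3]=R.from_rotvec(s["eef_rot"]).as_matrix(); T[:3,3]=s["ee_pos"]; c["T"]=T@np.array(c["mount"])
    c["n"]=n; c["f"]=200/np.tan(np.radians(c["vfov"])/2); return c
def save(c,fn): cv2.imwrite(fn,c["frame"][:,:,::-1])
def ray(c,u,v):
    x,y=(u-c["cx"])/c["f"],(v-c["cy"])/c["f"]
    if c["n"]=="wrist":
        r=np.hypot(x,y); d=np.array([x/r*np.sin(r),y/r*np.sin(r),np.cos(r)]) if r else np.array([0,0,1.])
    else: d=np.array([x,y,1]); d/=np.linalg.norm(d)
    T=np.array(c["T"]); return T[:3,3],T[:3,:3]@d
def atz(c,u,v,z): o,d=ray(c,u,v); return o+d*(z-o[2])/d[2]
def tri(*rs):
    A=sum(np.eye(3)-np.outer(d,d) for o,d in rs); b=sum((np.eye(3)-np.outer(d,d))@o for o,d in rs)
    p=np.linalg.solve(A,b); return p,[np.linalg.norm(np.cross(p-o,d)) for o,d in rs]
E
python3 - <<'E'
from h import *
import pickle
for n in("scene","top"):
    c=cap(n); save(c,f"pics/{n}0.png"); pickle.dump(c,open(n+".pkl","wb")); print(n,c["f"],np.round(c["T"],2).tolist())
s=sensors.get_state(); print(s["time_s"],s["ee_pos"],s["eef_rot"])
E
```

```text
scene 475.1694380021203 [[-0.87, -0.35, 0.34, 129.07], [-0.49, 0.6, -0.64, 805.44], [0.02, -0.72, -0.69, 963.28], [0.0, 0.0, 0.0, 1.0]]
top 393.6326458227366 [[0.01, -1.0, 0.07, 497.53], [-1.0, -0.01, -0.01, -5.62], [0.01, -0.07, -1.0, 947.39], [0.0, 0.0, 0.0, 1.0]]
0.1 [ 288.93916546 -609.28124949  230.06673565] [-3.06292087e+00 -6.89402176e-01  5.94963198e-04]
```

View pics/scene0.png

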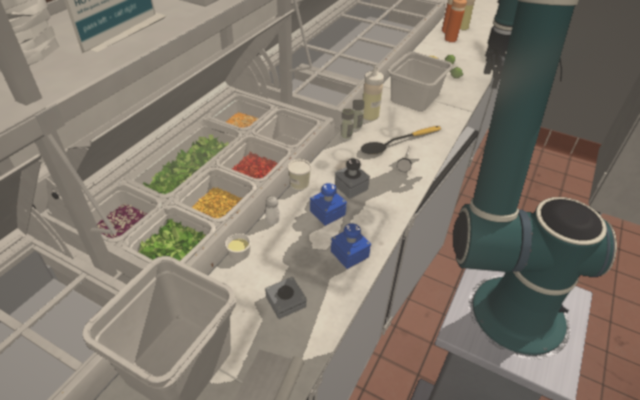

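View pics/top0.png

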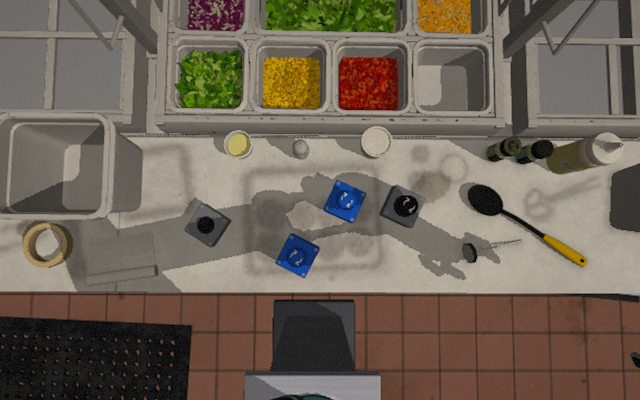

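The grey box with a mushroom is at top (402,205) / scene (351,178). The look-alikes are the blue mushroom boxes at top (345,200) and (297,255), and the grey start box at top (207,224). I choose the grey one with the mushroom and arrows, and check it in one crop.

```bash
python3 - <<'E'
from h import *
a=cv2.imread("pics/top0.png")[175:235,370:440]; b=cv2.imread("pics/scene0.png")[145:205,315:385]
im=np.hstack([cv2.resize(x,None,fx=5.6,fy=5.6,interpolation=cv2.INTER_CUBIC) for x in(a,b)])
cv2.imwrite("pics/crop.png",im)
E
```

```text
(no output)
```

View pics/crop.png

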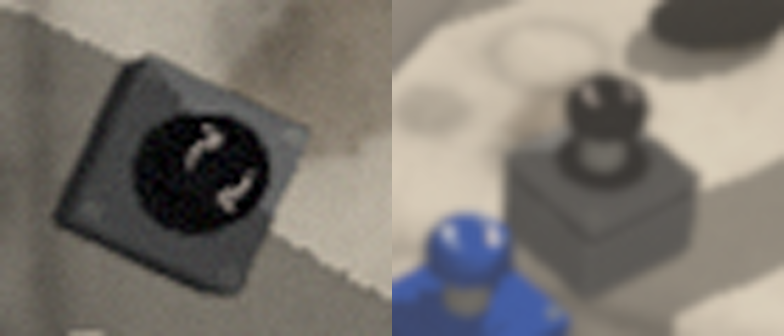

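The crop confirms the grey box with a black mushroom and white arrows. The head-top centre is about top (409,205) / scene (353.6,162).

```bash
python3 - <<'E'
from h import *
import pickle
S=pickle.load(open("scene.pkl","rb"));T=pickle.load(open("top.pkl","rb"))
print(tri(ray(S,353.6,162),ray(T,409.3,205)),atz(S,353.6,162,104),atz(T,409.3,205,104))
for n,u,v,h in[("ram",238,144,42),("salt",300,148,90),("deli",376,141,70),("blue1",345,200,104),("blue2",297,255,104),("start",206,224,50)]: print(n,atz(T,u,v,h).round())
s=sensors.get_state(); p,_=tri(ray(S,353.6,162),ray(T,409.3,205))
Rm=R.from_rotvec(s["eef_rot"]).as_matrix(); print(Rm.round(3),"toolshift",Rm.T@(p-s["ee_pos"]))
E
```

```text
(array([ 545.39017964, -208.74657548,   96.78983098]), [np.float64(0.9345897683704414), np.float64(0.934589768370531)]) [ 542.74555253 -199.86858015  104.        ] [ 544.14551898 -207.42103697  104.        ]
ram [687. 175.  42.]
salt [669.  29.  90.]
deli [ 691. -142.   70.]
blue1 [554. -69. 104.]
blue2 [436.  33. 104.]
start [501. 242.  50.]
[[ 0.904  0.428 -0.001]
 [ 0.428 -0.904  0.002]
 [ 0.    -0.002 -1.   ]] toolshift [ 403.31991117 -251.75350423  133.83237066]
```

```bash
python3 -m inch '[[0.038,-0.024,0,0],[0.038,-0.024,0,0],[0.038,-0.024,0,0],[0.038,-0.024,0,0],[0.038,-0.024,0,0],[0.038,-0.024,0,0],[0.038,-0.024,0,0],[0.038,-0.024,0,0],[0.038,-0.024,0,0],[0,0,0,0]]' 1 40
python3 -m inch '[[0,0,0,0],[0,0,0,0],[0,0,0,0]]'
python3 - <<'E'
from h import *
import pickle
c=cap("wrist"); save(c,"pics/w1.png"); pickle.dump(c,open("w1.pkl","wb")); s=sensors.get_state(); print(s["time_s"],s["ee_pos"],s["qpos"],c["f"],np.round(c["mount"],2).tolist())
E
```

```text
time_s: 1.1
ee_pos: [507.8, -263.5, 230.8]
eef_rot: [-3.061, -0.698, -0.001]
contact_force: [-0.9, 0.1, -0.4]
finger_gap: 0.2
grip_force: 0.0
time_s: 1.4
ee_pos: [504.9, -269.3, 231.0]
eef_rot: [-3.065, -0.687, 0.001]
contact_force: [0.3, -0.3, 0.3]
finger_gap: -0.1
grip_force: 0.0
1.45 [ 504.95127962 -269.38012593  231.12320972] [-5.33454368e-01  7.09578093e-02  1.82776669e+00 -2.37262855e-04
  1.24316531e+00  5.96576636e-01] 309.70691628693146 [[-0.0, -0.95, -0.32, 83.11], [1.0, -0.0, 0.0, 0.32], [-0.0, -0.32, 0.95, -141.41], [0.0, 0.0, 0.0, 1.0]]
```

View pics/w1.png

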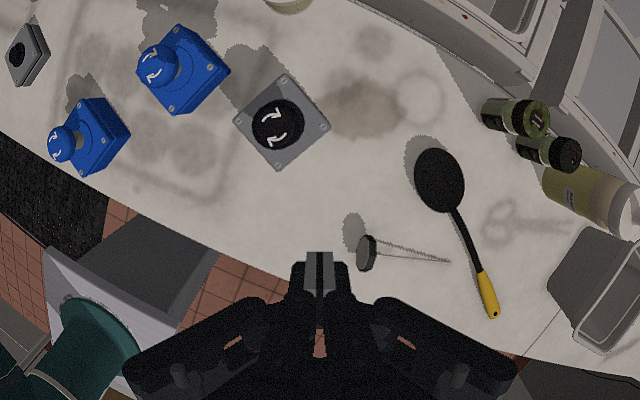

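The wrist view shows the grey box's head at about (276,125), with its arrows centred near (273,126). The blue heads are at (155,65) and (62,142).

```bash
python3 - <<'E'
from h import *
import pickle
S=pickle.load(open("scene.pkl","rb"));T=pickle.load(open("top.pkl","rb"));W=pickle.load(open("w1.pkl","rb"))
p,e=tri(ray(S,353.6,162),ray(T,409.3,205),ray(W,273,126));print(p,e)
print(tri(ray(T,409.3,205),ray(W,273,126)), atz(W,273,126,104),atz(W,273,126,p[2]))
g=cv2.resize(W["frame"][60:185,220:345],None,fx=4,fy=4,interpolation=cv2.INTER_CUBIC)[:,:,::-1].copy()
# project predicted top circle z=104 and rim bottom
def proj(c,P):
    q=np.linalg.inv(c["T"])@np.r_[P,1]; r=np.hypot(q[0],q[1]); t=np.arctan2(r,q[2])*c["f"]; return c["cx"]+q[0]/r*t,c["cy"]+q[1]/r*t
x,y,_=atz(W,273,126,104)
for a in np.linspace(0,6.28,60):
    u,v=proj(W,[x+22*np.cos(a),y+22*np.sin(a),97]); cv2.circle(g,(int(4*(u-220)),int(4*(v-60))),1,(0,255,0),-1)
u,v=273,126;cv2.circle(g,(4*(u-220),4*(v-60)),3,(0,0,255),-1)
cv2.imwrite("pics/w1c.png",g)
E
```

```text
[ 544.782353   -206.91264593   99.03271788] [np.float64(1.0116957627630014), np.float64(1.694189484983179), np.float64(0.979574996087588)]
(array([ 544.7044486 , -206.87577716,  104.85164666]), [np.float64(0.6940134784049912), np.float64(0.6940134784050955)]) [ 545.20761376 -206.4621532   104.        ] [ 544.55851034 -205.95062517   99.03271788]
```

View pics/w1c.png

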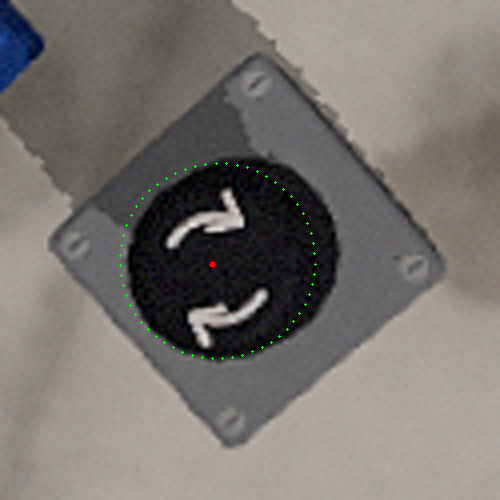

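The crop shows the arrows' midpoint at pixel (274.6,127), so the fitted circle sits about 1.5 px too far left. I'll correct for that.

```bash
python3 - <<'E'
from h import *
import pickle
T=pickle.load(open("top.pkl","rb"));W=pickle.load(open("w1.pkl","rb"))
print(tri(ray(T,409.3,205),ray(W,274.6,127)))
p=atz(W,274.6,127,104); print(p)
s=sensors.get_state(); Rm=R.from_rotvec(s["eef_rot"]).as_matrix(); print(Rm.T@(p-s["ee_pos"]))
E
```

```text
(array([ 544.45866707, -207.94463345,  101.40281112]), [np.float64(0.19532483764653397), np.float64(0.19532483764666836)])
[ 544.97240945 -208.10282705  104.        ]
[ 62.38674019 -38.32649202 127.10579568]
```

```bash
python3 -m inch '[[0.031,-0.019,0.015,0],[0.031,-0.019,0.025,0],[0,0,0.03,0],[0,0,0.025,0],[0,0,0.015,0],[0,0,0,0],[0,0,0,0]]'
python3 - <<'E'
from h import *
import pickle
c=cap("wrist"); save(c,"pics/w2.png"); s=sensors.get_state(); print(s["time_s"],s["ee_pos"])
g=c["frame"][150:330,220:420,::-1]; cv2.imwrite("pics/w2c.png",cv2.resize(g,None,fx=3,fy=3))
E
```

```text
time_s: 2.15
ee_pos: [545.6, -208.2, 121.8]
eef_rot: [3.065, 0.688, 0.001]
contact_force: [-0.5, -0.0, -0.2]
finger_gap: 0.0
grip_force: 0.0
2.2 [ 546.23882043 -208.35853016  122.71776762]
```

View pics/w2c.png

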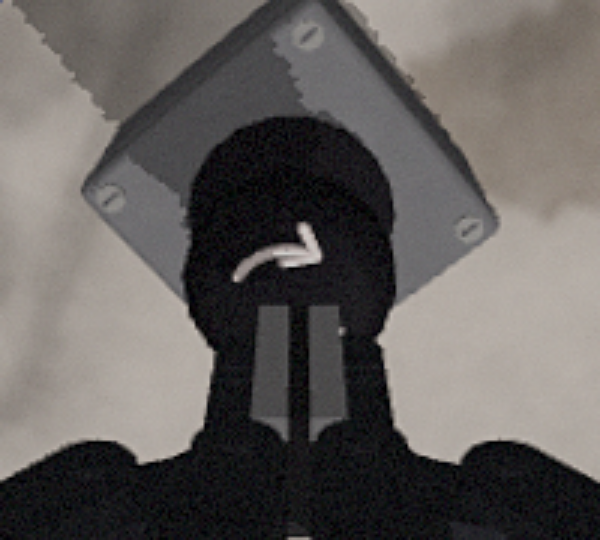

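Fingertips are centred over the head (head spans crop columns 187–395, fingers at 298), about 18 mm above it. Now I press.

```bash
python3 -m inch '[[0,0,0.010,0],[0,0,0.006,0],[0,0,0.004,0],[0,0,0.004,0],[0,0,0.003,0],[0,0,0,0],[0,0,0,0]]'
python3 -m inch '[[0,0,0.001,0],[0,0,0.001,0],[0,0,0,0],[0,0,0,0]]'
```

```text
time_s: 2.9
ee_pos: [545.3, -207.2, 94.2]
eef_rot: [-3.065, -0.69, 0.0]
contact_force: [-0.4, 0.3, -0.3]
finger_gap: 0.5
grip_force: 0.2
time_s: 3.3
ee_pos: [545.6, -207.3, 93.7]
eef_rot: [3.065, 0.69, 0.0]
contact_force: [-3.3, 0.3, 8.0]
finger_gap: -0.2
grip_force: 4.0
```

```bash
python3 -m inch '[[0,0,0.0005,0],[0,0,0,0],[0,0,0,0]]'
python3 -m inch '[[0,0,-0.015,0],[0,0,-0.03,0],[0,0,-0.02,0],[0,0,0,0],[0,0,0,0],[0,0,0,0],[0,0,0,0]]' 0
python3 - <<'E'
from h import *
c=cap("wrist"); s=sensors.get_state(); print(s["time_s"],s["ee_pos"],s["finger_gap"])
g=c["frame"][100:300,190:450,::-1]; cv2.imwrite("pics/w3c.png",cv2.resize(g,None,fx=3,fy=3))
import pickle;pickle.dump((c,s),open("w3.pkl","wb"))
E
```

```text
time_s: 3.6
ee_pos: [545.6, -207.3, 93.6]
eef_rot: [3.065, 0.69, 0.001]
contact_force: [-3.6, 2.1, 10.4]
finger_gap: 0.1
grip_force: 5.1
time_s: 4.3
ee_pos: [544.4, -206.8, 155.2]
eef_rot: [-3.063, -0.69, 0.004]
contact_force: [-0.3, -0.1, 0.2]
finger_gap: 84.9
grip_force: 0.0
4.35 [ 544.4942486  -206.87543661  155.26416931] 85.39523876634236
```

View pics/w3c.png

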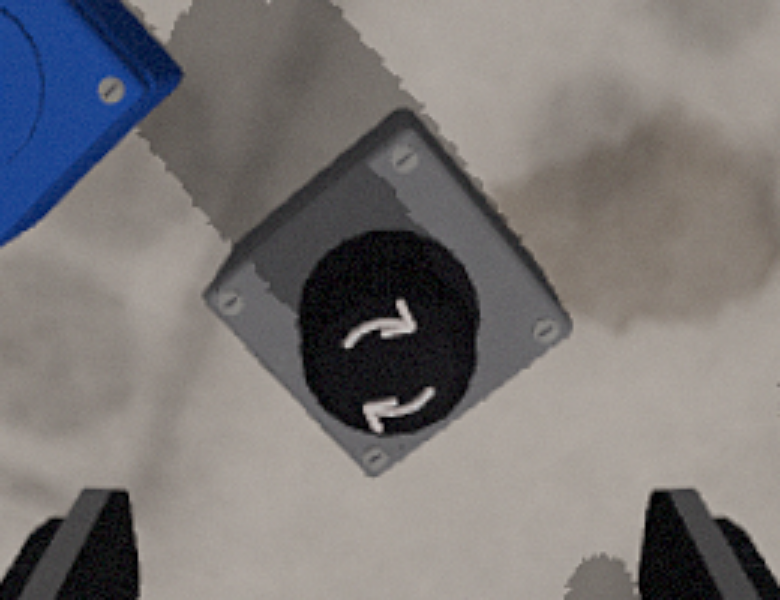

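The arrows' midpoint is at crop (390,366), i.e. pixel (320,222), midway between the fingers (130 and 650).

```bash
python3 - <<'E'
from h import *
import pickle
c,s=pickle.load(open("w3.pkl","rb")); W=pickle.load(open("w1.pkl","rb"))
Rm=R.from_rotvec(s["eef_rot"]).as_matrix()
for z in(94,104): p=atz(c,320,222,z); print(z,p,Rm.T@(p-s["ee_pos"]))
E
```

```text
94 [ 545.43507262 -207.18606521   94.        ] [ 0.82106674  0.8068148  61.26136613]
104 [ 549.11764388 -205.43198137  104.        ] [ 4.88305588  0.77962264 51.2544862 ]
```

```bash
python3 -m inch '[[0.001,0.001,0.025,0],[0,0,0.030,0],[0,0,0.020,0],[0,0,0.010,0],[0,0,0.005,0],[0,0,0,0],[0,0,0,0]]'
```

```text
time_s: 5.05
ee_pos: [547.6, -208.1, 67.8]
eef_rot: [3.064, 0.69, 0.002]
contact_force: [0.6, 0.0, -0.3]
finger_gap: 85.6
grip_force: 0.0
```

```bash
python3 -m inch '[[-0.001,-0.001,0.003,0],[0,0,0.003,0],[0,0,0,0]]'
python3 -m inch '[[0,0,0,0],[0,0,0,0],[0,0,0,0],[0,0,0,0],[0,0,0,0]]' 1 40
```

```text
time_s: 5.35
ee_pos: [545.3, -207.2, 60.8]
eef_rot: [-3.065, -0.69, 0.0]
contact_force: [-0.3, 0.1, 0.4]
finger_gap: 85.4
grip_force: 0.0
time_s: 5.85
ee_pos: [545.1, -206.5, 61.3]
eef_rot: [-3.063, -0.689, 0.001]
contact_force: [-2.0, 3.8, 5.2]
finger_gap: 42.0
grip_force: 40.2
```

```bash
python3 -m inch '[[0,0,0,8],[0,0,0,8],[0,0,0,8],[0,0,0,8],[0,0,0,8],[0,0,0,8],[0,0,0,8],[0,0,0,3],[0,0,0,0],[0,0,0,0]]'
python3 - <<'E'
from h import *
c=cap("wrist"); s=sensors.get_state(); print(s["torque"],s["qpos"],s["finger_gap"])
g=c["frame"][100:300,190:450,::-1]; cv2.imwrite("pics/w4c.png",cv2.resize(g,None,fx=3,fy=3))
E
```

```text
time_s: 6.85
ee_pos: [545.0, -207.0, 61.3]
eef_rot: [-3.007, 0.908, 0.002]
contact_force: [-2.5, 1.0, 4.4]
finger_gap: 42.3
grip_force: 40.2
[0.2457379  0.49351151 0.11635283] [-4.05672373e-01  2.54393417e-01  1.95437731e+00 -3.66958061e-05
  9.33845044e-01  1.75155951e+00] 42.234832411427085
```

View pics/w4c.png

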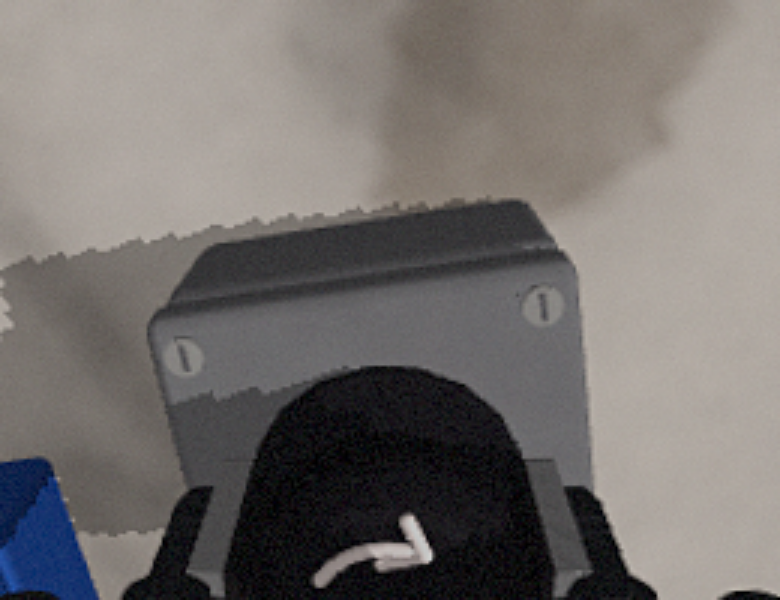

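The arrow has kept its orientation relative to the fingers, so the head turned with them by about 59°. Now I let go and lift clear.

```bash
python3 -m inch '[[0,0,0,0],[0,0,0,0],[0,0,0,0],[0,0,0,0],[0,0,0,0],[0,0,0,0]]' 0
python3 -m inch '[[0,0,-0.02,0],[0,0,-0.03,0],[0,0,-0.04,0],[0,0,-0.04,0],[0,0,-0.03,-8],[0,0,0,-8],[0,0,0,-8],[0,0,0,0],[0,0,0,0],[0,0,0,0]]'
python3 - <<'E'
from h import *
import pickle
c=cap("wrist"); s=sensors.get_state(); print(s["time_s"],s["ee_pos"]); pickle.dump((c,s),open("w5.pkl","wb"))
g=c["frame"][100:300,190:450,::-1]; w=cv2.resize(g,None,fx=2,fy=2)
b=cap("scene")["frame"]; a=pickle.load(open("scene.pkl","rb"))["frame"]
x=[cv2.resize(i[140:207,300:387,::-1],(260,200),interpolation=cv2.INTER_CUBIC) for i in(a,b)]
cv2.imwrite("pics/w5c.png",np.hstack([w,np.vstack(x)]))
E
```

```text
time_s: 7.5
ee_pos: [545.4, -207.3, 60.7]
eef_rot: [-3.007, 0.909, 0.0]
contact_force: [0.0, 0.0, -0.4]
finger_gap: 85.4
grip_force: 0.0
time_s: 8.5
ee_pos: [545.2, -207.2, 220.3]
eef_rot: [-3.13, 0.267, 0.001]
contact_force: [1.3, -0.7, -0.2]
finger_gap: 85.4
grip_force: 0.0
8.55 [ 545.22381671 -207.1943632   220.30544331]
```

View pics/w5c.png

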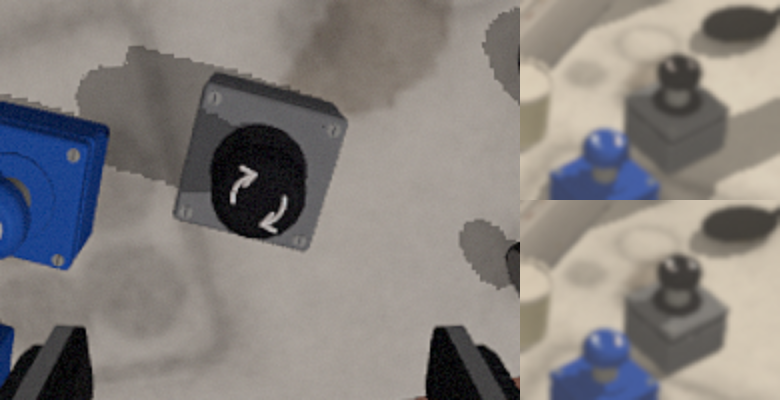

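The scene view is the same before and after. The arrows' axis relative to the box is back to its original direction (expected about 41°, seen about 45°). The arrows' midpoint is at pixel (319.5,199.7), which I use to check the height.

```bash
python3 - <<'E'
from h import *
import pickle
c,s=pickle.load(open("w5.pkl","rb"))
for z in(94,104): print(z,atz(c,319.5,199.7,z))
a=pickle.load(open("scene.pkl","rb"))["frame"][150:200,325:375].astype(int); b=cams.capture("scene")["frame"][150:200,325:375]
A=cv2.GaussianBlur(a.astype(np.float32),(0,0),1).mean(2)[:25]; B=cv2.GaussianBlur(b.astype(np.float32),(0,0),1).mean(2)[:25]
print(cv2.phaseCorrelate(A[5:24,15:40].copy(),B[5:24,15:40].copy()))
E
```

```text
94 [ 541.61835187 -207.12492384   94.        ]
104 [ 544.82140246 -207.67115552  104.        ]
((0.5879895105229416, 0.05362343064680708), 0.9290029175281524)
```

The head is at full height again: only z = 104 matches the measured axis at (545,-207). It has also sprung back, so I'm handing in.

```bash
python3 -c "
from bench import env
print(env.sign_off())"
```

```text
the job is handed in; nothing more can be done
None
```

I pressed the emergency stop until it latched, then twisted it clockwise about 59° and let go. The last images show it fully up with its head sprung back. I never went near the start button, ramekin, deli cup or salt shaker, and handed the job in at about 9 s.

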